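# Reset the tabletop speaker with a stylus

### The job

Reset the speaker on the coffee table: first turn the tone knob on its top until the arrow points at the long zero mark, then take the stylus from its wooden rest and with its tip press the recessed button in the round hole of the speaker's panel fully in and hold it for a good second. Do not press the button in the square hole. Afterwards lay the stylus back in its rest where it was, with the knob still at zero, and leave the bottle, the bowl, the cup and the remote control where they are.

Things in the scene. Friction and masses are not known exactly. Their poses are not given: they have to be found in the camera images.
- speaker: Fixed tabletop speaker, a wooden box 100 (x) x 160 (y) x 75 mm high with a bare metal upright panel on its +x face. Origin: centre of its underside. +x points horizontally out of the panel, z up. The panel looks roughly away from the robot (world +x, up to 0.4 rad either way).
- round_hole (a point): Centre of the mouth of the round hole, 14 mm across, in the speaker's panel, 45 mm above the table, 50 mm ahead of the speaker's origin and 30 mm to its +y side. Its axes are the speaker's. The reset button (flat black disc, 11 mm across) lies 5 mm behind the mouth; the hole goes straight in along the speaker's -x, 14 mm deep, wide enough only for the stylus tip.
- square_hole (a point): Centre of the mouth of the square hole, 14 mm wide, in the same panel at the same height, 30 mm to the speaker's -y side. The pairing button in it must not be pressed.
- reset_button (a joint): Travel of the reset button, m: 0 out, 0.005 fully in. It moves along the speaker's -x. Spring: about 2 N to start, 6 N fully in; it comes back by itself.
- pair_button (a joint): Travel of the button in the square hole, m: 0 out, 0.005 fully in. Leave it alone.
- tone_knob (a joint): Angle of the tone knob, rad: 0 when its arrow points at the long zero mark (towards the panel, the speaker's +x); grows as it turns clockwise seen from above. Turns from -2.5 to 2.5, starts between 0.8 and 2.2; light friction (0.03 N m), stays where it is left.
- knob_grip (a point): Grip point of the tone knob: on its upright axis (through the speaker's origin), 103 mm above the table. x runs along the bar towards the arrow, z up. The knob is a black disc 48 mm across, its top 83 mm above the table, carrying a bar grip 14 mm wide and 47 mm long, pointed at the arrow end, with a white line; the bar's top is at 113 mm.
- rest: Fixed wooden rest for the stylus, 90 (x) x 36 (y) x 30 mm high: a 4 mm base plate with two notched saddles, 12 mm thick, at x = -37 and +37 mm; between them 62 mm are open above the base plate. The notches are 20 mm wide (y), their floors 18 mm above the table. Origin: centre of its underside; z up.
- stylus: Loose stylus, about 40 g, 130 mm long: an aluminium handle 100 mm long and 12 x 12 mm square, and at its +x end a steel pin 6 mm across and 30 mm long. Origin: the middle of the handle; x along the stylus towards the tip. At the start it lies in the rest, along the rest's x, its middle within 6 mm of the rest's origin in x, 24 mm above the table.
- stylus_tip (a point): End of the stylus's pin, 80 mm ahead of the stylus's origin along its x.
- bottle: Bystander: loose upright green bottle, 60 mm across, 200 mm high, in front of the panel to one side. Origin: centre of its underside.
- bowl: Bystander: loose small blue bowl, 90 mm across, 55 mm high, in front of the panel to the other side (sides swap). Origin: centre of its underside.
- remote: Bystander: loose black remote control, 150 (x) x 44 (y) x 18 mm high, lying beside the rest, alongside it. Origin: centre of its underside.
- cup: Bystander: loose white cup without handle, 70 mm across, 85 mm high, on the rest's other side (the two swap sides). Origin: centre of its underside.

How it is judged:
By the outcome, as a careful person would: the job done as asked, in the order asked, and still so for the second after the job is handed in, with the robot touching nothing.
It also fails if it takes over 72 s, if anything falls off the work surface, if the arm or the gripper's body presses on something with over 40 N, if the wrist force passes 120 N, or if a joint passes its speed limit or range.

### The arm

A 7-joint arm with a two-finger parallel gripper is mounted at the origin on the work surface. World frame = base frame: x ahead of the robot, y to its left, z up, the work surface at z = 0. Lengths are in m, angles in rad, forces in N, time in s.
With the tool pointing down it reaches from about 0.4 to 0.875 m from the base axis. Payload 6.5 kg.
Tool frame: the origin (TCP) lies at the very end of the fingers, on their centre line; the grasp point (between the pads) lies 19 mm behind it; z points along the fingers, y is the line along which they close (so a half turn about z gives the same grasp; the last joint's range is limited). The gripper opens to 85 mm and grips with 20 to 120 N. Pads are 22 mm wide; open, the fingers measure 114 mm over their backs; the gripper's body (76 mm by 85 mm) begins 54 mm behind the grasp point. The pads swing forward as they close: fully open they stand 13 mm farther back than shut.
Start: joints at [-1.217, 0.536, -0.004, 1.538, 0.003, 1.067, -0.071], TCP at [0.265, 0.594, 0.231] pointing down, gripper open.
Joint ranges: [-2.7, 2.7], [-0.37, 2.16], [-1.27, 1.26], [0.24, 2.4], [-1.31, 4.45], [0.19, 1.91], [-2.76, 2.76]. Speed limits (rad/s): [2.39, 2.39, 3.14, 3.14, 3.14, 3.14, 3.14].

### API

Orientations are given as a unit quaternion [x, y, z, w].
In Python, from rig import arm gives the robot as it stands.
- The arm moves only by the shell command python3 steer.py 'ROWS' [OPENING]. ROWS is a JSON list that holds a single list of rows (three levels of brackets), with 1 to 10 rows, each of 6 numbers: dx, dy, dz in m, then a rotation vector rx, ry, rz in rad; each row shifts and turns the commanded pose from where the row before left it, along the tool's axes as they then stand; what a row does not reach is not made up. A row lasts 1/10 s, in which the tool goes at most 0.05 m and 0.15 rad, less where a joint would pass 70% of its speed; a pose out of reach is approached as far as the arm can. OPENING is the finger opening in m, set as the command begins (- or left out keeps the last). The fingers move at their own pace and stop on an object; the grip force is fixed at half the most. Time passes only in rows, so rows that do not move let the fingers close. It prints the time, the measured TCP pose, the force, the opening and the grip force at its end. Input that does not fit is refused with a message, and nothing moves.
- arm.sense(): the state, without advancing time (a new reading comes with each control period).
- arm.grab_frame(name): name is "scene" or "top" or "wrist"; returns the picture (480x640x3 uint8, blue, green, red); there is no depth.
- arm.get_calibration(name): a dict with "intrinsics" (3x3 intrinsics, pixels), "rvec" (rotation vector, rad) and "tvec" (3), from world to camera coordinates, as OpenCV has them. Camera axes: x right, y down, z forward; pixel columns grow to the right and rows downward; lengths in m; the calibration is good to about 2 mm. A picture is of the moment at which its call begins: read the wrist's pose just before it. get_calibration takes no time and is no camera call; for the wrist camera it gives the pose at the moment of the call.
- arm.close_job(): hands the job in; it is judged then, once.
The state is a dict: "time_s": time; "qpos": joint angles; "joint_vel": joint speeds; "tau": joint torques, N m; "ee_pos": TCP position; "tcp_rot": TCP orientation; "contact_force": force on the tool from outside, world axes, zero at the start; "wrist_torque": the same for the moment, N m; "finger_gap": finger opening in m; "grip_force": force on a finger pad.
Only numpy, scipy, OpenCV 4.12 (cv2) and the standard library are available. Lean on these libraries where they do the work, as an engineer would, in place of code of your own. Each camera call takes 0.05 s, during which the arm holds its last target. There are 200 camera calls.

## Working session

There is one attempt and no reset: what is moved stays moved. The work goes in short steps, Python scripts to look and compute and a shell command to move; the robot and the scene stay as the last step left them, time stands still between calls to the robot, and variables do not carry over. Pictures are saved under pics/ and viewed, at most 10 in all, crops included, and the job is handed in when it is done.

```bash
ls; mkdir -p pics; python3 - <<'E'
from rig import arm
import cv2
for n in("scene","top"):
    cv2.imwrite(f"pics/{n}0.png",arm.grab_frame(n)); c=arm.get_calibration(n); print(n,c)
s=arm.sense(); print(s)
E
```

```text
pics
rig.py
steer.py
scene {'intrinsics': array([[457.4514417 ,   0.        , 319.27761479],
       [  0.        , 457.4514417 , 236.09713526],
       [  0.        ,   0.        ,   1.        ]]), 'rvec': array([ 1.13602437,  2.46068473, -0.88933437]), 'tvec': array([ 0.32766456, -0.26239185,  1.23636525])}
top {'intrinsics': array([[558.05708967,   0.        , 308.74176079],
       [  0.        , 558.05708967, 240.09092477],
       [  0.        ,   0.        ,   1.        ]]), 'rvec': array([ 2.12055877, -2.12612568,  0.19060578]), 'tvec': array([0.00616567, 0.49944697, 1.03734585])}
{'time_s': 0.1, 'qpos': array([-1.2172104 ,  0.53710414, -0.00440756,  1.53873152,  0.00260277,
        1.06731021, -0.07121797]), 'joint_vel': array([ 0.00022655, -0.00195531, -0.00203209, -0.0013205 ,  0.00052638,
        0.00048174, -0.00105135]), 'tau': array([ 3.10757772e-03, -5.84566176e+01,  1.05226714e+00, -2.59779954e+01,
        1.27518713e-02,  4.66689438e-03,  2.82312891e-05]), 'ee_pos': array([0.26472281, 0.59304807, 0.23050879]), 'tcp_rot': array([ 2.08341321e-01,  9.78055875e-01, -7.67914230e-04, -9.57033398e-05]), 'contact_force': array([ 0.81783273, -0.38144791, -1.14799024]), 'wrist_torque': array([-0.00682786,  0.01566621, -0.0088783 ]), 'grip_force': 0.0, 'finger_gap': 0.08505513931040326}
```

View pics/scene0.png

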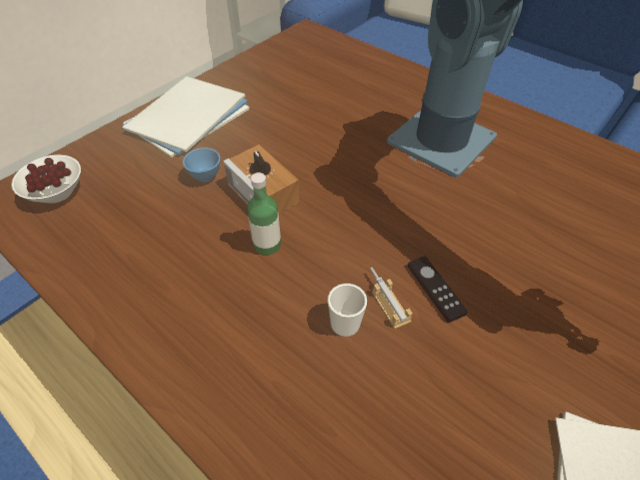

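View pics/top0.png

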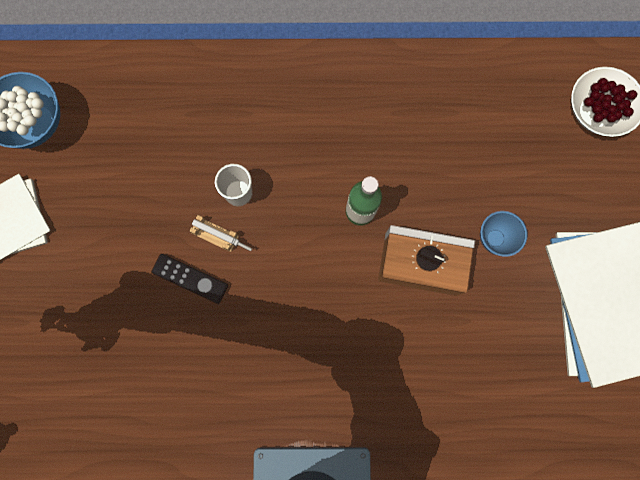

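The scene view shows the panel facing the camera, with the speaker at about (260,180) and the rest at (390,300). In the top view the speaker is near (430,258) with the knob arrow pointing right, the rest is near (215,233), and the stylus tip is near (254,248). I'll enlarge these next.

```bash
python3 - <<'E'
import cv2,numpy as np
t=cv2.imread("pics/top0.png"); s=cv2.imread("pics/scene0.png")
def crop(im,u,v,w,h,k): return cv2.resize(im[v:v+h,u:u+w],None,fx=k,fy=k,interpolation=cv2.INTER_CUBIC)
a=np.vstack([np.hstack([crop(t,380,220,100,75,4),crop(t,180,205,100,75,4)]),np.hstack([crop(s,210,140,100,75,4),crop(s,350,260,100,75,4)])])
for i in range(0,800,40): cv2.line(a,(i,0),(i,4),(255,255,0),1); cv2.line(a,(i,300),(i,304),(255,255,0),1)
cv2.imwrite("pics/c1.png",a)
E
```

```text
(no output)
```

View pics/c1.png

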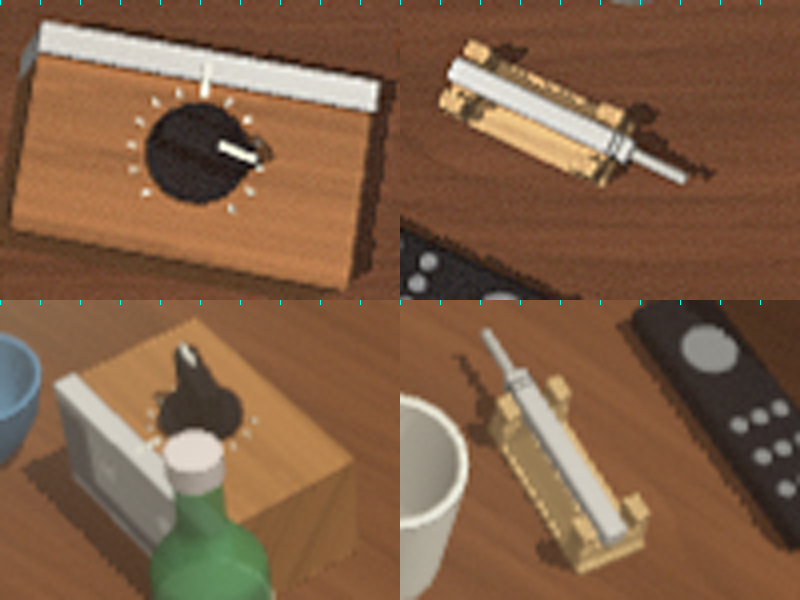

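The crop shows the knob disc centred at top crop (197,153), its white line running (222,145)–(258,160), and the zero mark at (206,78). The back corners of the box are at (12,232) and (348,290). In the top view the stylus handle end is at (456,70) and the tip at (686,180). In the scene view they are at (610,540) and (487,333).

```bash
cat > h.py <<'E'
import cv2,numpy as np
from rig import arm
from scipy.spatial.transform import Rotation as R
def ray(c,p):
    K=c["intrinsics"]; M=cv2.Rodrigues(np.array(c["rvec"]))[0]; t=np.array(c["tvec"]).ravel()
    return -M.T@t, M.T@np.linalg.inv(K)@np.array([p[0],p[1],1.])
def onz(c,p,z):
    o,d=ray(c,p); return o+d*(z-o[2])/d[2]
def tri(c1,p1,c2,p2):
    A=np.zeros((3,3));b=np.zeros(3)
    for c,p in((c1,p1),(c2,p2)):
        o,d=ray(c,p); d=d/np.linalg.norm(d); P=np.eye(3)-np.outer(d,d); A+=P;b+=P@o
    x=np.linalg.solve(A,b)
    return x
def proj(c,X):
    return cv2.projectPoints(np.array(X,float).reshape(-1,3),np.array(c["rvec"]),np.array(c["tvec"]),c["intrinsics"],None)[0].reshape(-1,2)
E
python3 - <<'E'
from h import *
np.set_printoptions(precision=4,suppress=True)
T=arm.get_calibration("top");S=arm.get_calibration("scene")
q=lambda u,v,ou,ov:(ou+u/4-.375,ov+v/4-.375)
ts=lambda u,v:q(u,v,380,220); tr=lambda u,v:q(u-400,v,180,205)
ss=lambda u,v:q(u,v-300,210,140); sr=lambda u,v:q(u-400,v-300,350,260)
print("tip",tri(T,tr(686,180),S,sr(487,333)),onz(T,tr(686,180),.024))
print("end",tri(T,tr(456,70),S,sr(612,536)),onz(T,tr(456,70),.028))
print("shoulder",tri(T,tr(628,152),S,sr(518,377)))
print("bar line tip",tri(T,ts(258,160),S,ss(183,348)),"inner",tri(T,ts(222,146),S,ss(191,366)))
print("knob disc .083",onz(T,ts(197,153),.083))
a=onz(T,ts(12,232),.075);b=onz(T,ts(348,290),.075);print("back",a,b,(a-b))
print("panel -y",tri(T,ts(378,95),S,ss(62,383)))
print("zero mark",onz(T,ts(206,78),.075),"tri",tri(T,ts(206,90),S,ss(146,446)))
c,d=onz(T,ts(42,22),.08),onz(T,ts(380,82),.08);print("front",c,d,c-d)
E
```

```text
tip [0.4842 0.1196 0.0242] [0.4847 0.1188 0.024 ]
end [0.5406 0.2344 0.0246] [0.5398 0.2337 0.028 ]
shoulder [0.4978 0.1483 0.027 ]
bar line tip [ 0.4497 -0.2388  0.1117] inner [ 0.4569 -0.2238  0.1111]
knob disc .083 [ 0.4582 -0.2188  0.083 ]
back [ 0.4225 -0.1328  0.075 ] [ 0.3951 -0.2877  0.075 ] [0.0274 0.1549 0.    ]
panel -y [ 0.4867 -0.3068  0.072 ]
zero mark [ 0.4952 -0.2262  0.075 ] tri [ 0.4911 -0.228   0.0718]
front [ 0.5214 -0.1489  0.08  ] [ 0.4921 -0.3066  0.08  ] [0.0293 0.1576 0.    ]
```

Speaker yaw is about -0.18, with the knob axis at (0.458,-0.219). The bar heads about -2.0, so the knob angle is about 1.8. The stylus middle is at about (0.520,0.191), heading -2.02. Moving over the knob.

```bash
python3 steer.py '[[[-0.0386, -0.0308, 0, 0, 0, 0], [-0.0386, -0.0308, 0, 0, 0, 0], [-0.0386, -0.0308, 0, 0, 0, 0], [-0.0386, -0.0308, 0, 0, 0, 0], [-0.0386, -0.0308, 0, 0, 0, 0], [-0.0386, -0.0308, 0, 0, 0, 0], [-0.0386, -0.0308, 0, 0, 0, 0], [-0.0386, -0.0308, 0, 0, 0, 0], [-0.0386, -0.0308, 0, 0, 0, 0]]]' && python3 steer.py '[[[-0.018, -0.0431, 0, 0, 0, 0], [-0.018, -0.0431, 0, 0, 0, 0], [-0.018, -0.0431, 0, 0, 0, 0], [-0.018, -0.0431, 0, 0, 0, 0], [-0.018, -0.0431, 0, 0, 0, 0], [-0.018, -0.0431, 0, 0, 0, 0], [-0.018, -0.0431, 0, 0, 0, 0], [-0.018, -0.0431, 0, 0, 0, 0], [-0.018, -0.0431, 0, 0, 0, 0]]]' && python3 steer.py '[[[0, 0, 0, 0, 0, 0.144], [0, 0, 0, 0, 0, 0.144], [0, 0, 0, 0, 0, 0.144], [0, 0, 0, 0, 0, 0.144], [0, 0, 0, 0, 0, 0.144], [0, 0, 0, 0, 0, 0.144], [0, 0, 0, 0, 0, 0.144], [0, 0, 0, 0, 0, 0.144], [0, 0, 0, 0, 0, 0.144], [0, 0, 0, 0, 0, 0.144]]]'
python3 - <<'E'
from h import *
c=arm.get_calibration("wrist"); im=arm.grab_frame("wrist"); cv2.imwrite("pics/w1.png",im)
np.save("w1.npy",c,allow_pickle=True); print(c); print(R.from_quat(arm.sense()["tcp_rot"]).as_matrix().round(3))
T=arm.get_calibration("top");S=arm.get_calibration("scene")
print("bottle cap",tri(T,(370,185),S,(258,181)),"base",onz(S,(266,246),0.),"bowl",onz(T,(504,234),.05),"cup",onz(T,(233,182),.085),onz(T,(239,190),.01))
E
```

```text
time_s: 1.0
ee_pos: [0.4696, 0.1968, 0.2312]
tcp_rot: [0.208, 0.978, -0.0, -0.0]
contact_force: [0.2, 0.4, 0.2]
finger_gap: 0.0852
grip_force: 0.0
time_s: 1.9
ee_pos: [0.4585, -0.2231, 0.2312]
tcp_rot: [0.208, 0.978, 0.0, -0.0]
contact_force: [0.3, -0.3, 0.1]
finger_gap: 0.0853
grip_force: 0.0
time_s: 2.9
ee_pos: [0.4588, -0.2212, 0.231]
tcp_rot: [0.803, 0.596, -0.0, -0.0]
contact_force: [0.9, 0.3, -0.6]
finger_gap: 0.0853
grip_force: 0.0
{'intrinsics': array([[374.21423569,   0.        , 315.72534224],
       [  0.        , 374.21423569, 244.73963489],
       [  0.        ,   0.        ,   1.        ]]), 'rvec': array([-2.80821837,  0.41727673,  0.06523039]), 'tvec': array([-0.50352049, -0.11372445,  0.35604961])}
[[ 0.297  0.955 -0.001]
 [ 0.955 -0.297  0.   ]
 [ 0.    -0.001 -1.   ]]
bottle cap [ 0.56730529 -0.09976037  0.19077184] base [ 0.57001758 -0.09795145  0.        ] bowl [ 0.50954027 -0.37292402  0.05      ] cup [0.60538723 0.14896418 0.085     ] [0.61058589 0.14718171 0.01      ]
```

View pics/w1.png

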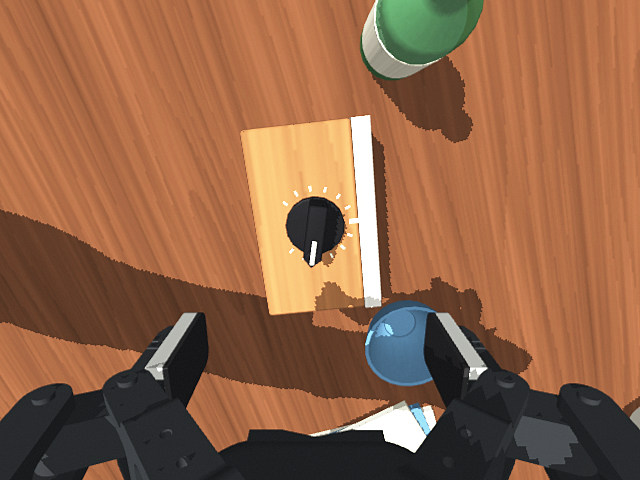

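The wrist view shows the box's left edge running (241,131)–(270,314) and the panel's front top edge (370,116)–(382,306). The knob disc is at about (316,225), and the white line runs (314,241)–(312,264).

```bash
python3 - <<'E'
from h import *
np.set_printoptions(precision=4,suppress=True)
c=np.load("w1.npy",allow_pickle=True).item(); T=arm.get_calibration("top")
P=lambda p,z:onz(c,p,z)
a,b=P((241,131),.075),P((270,314),.075);print("back",a,b,np.arctan2(-(a-b)[0],(a-b)[1]),np.linalg.norm(a-b))
a,b=P((370,116),.075),P((382,306),.075);print("front",a,b,np.arctan2(-(a-b)[0],(a-b)[1]),np.linalg.norm(a-b))
print("knob disc",P((316,225),.083))
a,b=P((312,265),.113),P((319,200),.113);print("bar",a,b,np.arctan2(*(a-b)[1::-1]))
a,b=P((312,264),.113),P((314.5,241),.113);print("line",a,b,np.arctan2(*(a-b)[1::-1]))
print("line tip tri",tri(c,(312,264),T,(444.1,259.6)))
im=cv2.imread("pics/w1.png"); cv2.imwrite("pics/c2.png",cv2.resize(im[90:340,220:410],None,fx=3,fy=2.4,interpolation=2) if 0 else cv2.resize(im[100:320,230:400],None,fx=2.7,fy=2.7,interpolation=2))
E
```

```text
back [ 0.4259 -0.1342  0.075 ] [ 0.3964 -0.2877  0.075 ] -0.18990219328521063 0.15633955478822234
front [ 0.5228 -0.1523  0.075 ] [ 0.4935 -0.309   0.075 ] -0.18523649234821918 0.1593726884068854
knob disc [ 0.4598 -0.2196  0.083 ]
bar [ 0.4503 -0.2407  0.113 ] [ 0.4693 -0.1955  0.113 ] -1.9695116363422949
line [ 0.4505 -0.2399  0.113 ] [ 0.4575 -0.2234  0.113 ] -1.9705284432774857
line tip tri [ 0.4505 -0.2398  0.113 ]
```

View pics/c2.png

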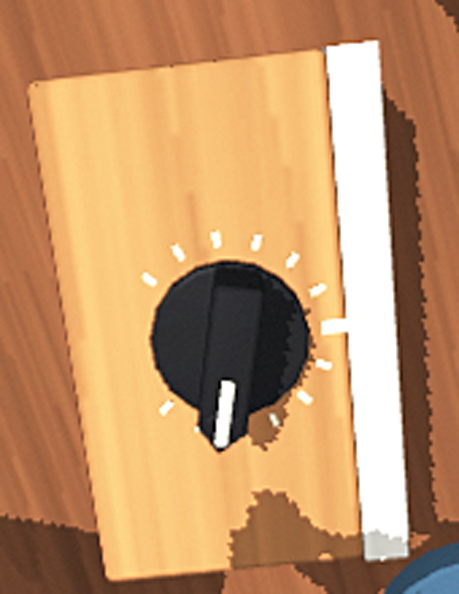

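Disc centre is confirmed at (315.6,224.8), and the long zero mark points along the speaker's +x. The bar heads -1.97, speaker yaw is -0.186, so the knob angle is about 1.78. Aligning, descending and gripping.

```bash
python3 steer.py '[[[0.0015, 0, 0.02, 0, 0, 0.098], [0, 0, 0.035, 0, 0, 0], [0, 0, 0.035, 0, 0, 0], [0, 0, 0.03, 0, 0, 0], [0, 0, 0.015, 0, 0, 0], [0, 0, 0.008, 0, 0, 0], [0, 0, 0, 0, 0, 0]]]' .05 && python3 steer.py '[[[0, 0, 0, 0, 0, 0], [0, 0, 0, 0, 0, 0], [0, 0, 0, 0, 0, 0], [0, 0, 0, 0, 0, 0], [0, 0, 0, 0, 0, 0]]]' 0
```

```text
time_s: 3.65
ee_pos: [0.4593, -0.2201, 0.0881]
tcp_rot: [0.83, 0.558, -0.0, -0.0]
contact_force: [-0.1, 0.3, 0.5]
finger_gap: 0.0499
grip_force: 0.0
time_s: 4.15
ee_pos: [0.4586, -0.2197, 0.0894]
tcp_rot: [0.83, 0.558, 0.0, -0.001]
contact_force: [-5.5, 1.8, 9.8]
finger_gap: 0.0128
grip_force: 59.1
```

```bash
python3 steer.py '[[[0, 0, 0, 0, 0, -0.1477], [0, 0, 0, 0, 0, -0.1477], [0, 0, 0, 0, 0, -0.1477], [0, 0, 0, 0, 0, -0.1477], [0, 0, 0, 0, 0, -0.1477], [0, 0, 0, 0, 0, -0.1477], [0, 0, 0, 0, 0, -0.1477], [0, 0, 0, 0, 0, -0.1477], [0, 0, 0, 0, 0, -0.1477], [0, 0, 0, 0, 0, -0.1477]]]' && python3 steer.py '[[[0, 0, 0, 0, 0, -0.1477], [0, 0, 0, 0, 0, -0.1477], [0, 0, 0, 0, 0, 0], [0, 0, 0, 0, 0, 0], [0, 0, 0, 0, 0, 0]]]' && python3 -c "
from h import *
m=R.from_quat(arm.sense()['tcp_rot']).as_matrix();print(np.arctan2(m[1,1],m[0,1]),arm.sense()['wrist_torque'])"
```

```text
time_s: 5.15
ee_pos: [0.4574, -0.22, 0.0894]
tcp_rot: [0.236, 0.972, -0.0, -0.002]
contact_force: [-8.1, 1.3, 11.1]
finger_gap: 0.0126
grip_force: 59.4
time_s: 5.65
ee_pos: [0.4573, -0.2203, 0.0893]
tcp_rot: [0.093, 0.996, 0.0, -0.002]
contact_force: [-8.0, 1.7, 12.9]
finger_gap: 0.0131
grip_force: 59.6
1.3845397476259034 [ 0.39835661  1.75522867 -0.00596718]
```

```bash
python3 steer.py '[[[0, 0, 0, 0, 0, 0], [0, 0, 0, 0, 0, 0], [0, 0, 0, 0, 0, 0], [0, 0, 0, 0, 0, 0], [0, 0, -0.03, 0, 0, 0], [0, 0, -0.05, 0, 0, 0], [0, 0, -0.05, 0, 0, 0], [0, 0, 0, 0, 0, 0]]]' .05 && python3 - <<'E'
from h import *
np.set_printoptions(precision=4,suppress=True)
c=arm.get_calibration("wrist"); im=arm.grab_frame("wrist");np.save("w2.npy",c,allow_pickle=True)
t=arm.grab_frame("top")
cv2.imwrite("pics/w2f.png",im)
u,v=proj(c,[.459,-.22,.09])[0]; print(u,v); u,v=int(u),int(v)
print(proj(c,[[.459,-.22,.113],[.523,-.152,.075],[.4935,-.309,.075]]))
cv2.imwrite("pics/w2.png",cv2.resize(im[max(v-130,0):v+130,max(0,u-180):u+180],None,fx=2,fy=2,interpolation=2));print(max(v-130,0),max(0,u-180))
E
```

```text
time_s: 6.45
ee_pos: [0.4635, -0.2218, 0.2248]
tcp_rot: [0.093, 0.996, -0.002, 0.006]
contact_force: [0.5, -0.1, -0.8]
finger_gap: 0.0504
grip_force: 0.0
317.5346155793431 223.15595136034045
[[317.6343 231.5708]
 [410.7941 276.437 ]
 [221.1915 276.3767]]
93 137
```

View pics/w2.png

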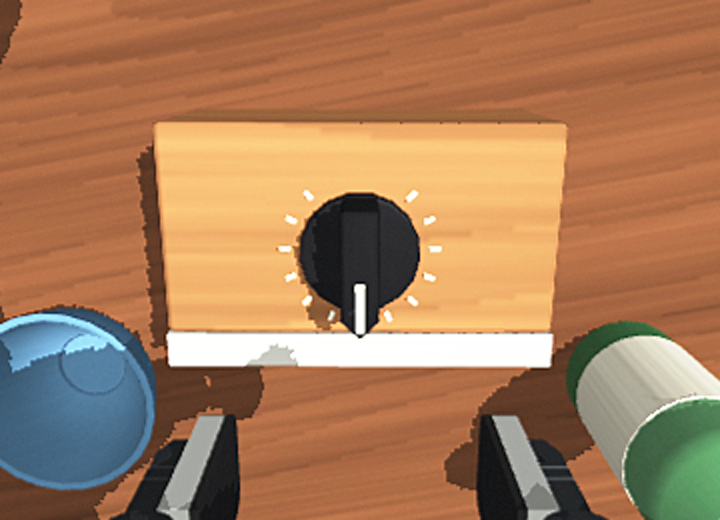

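The knob's white line (360,285–335) points exactly along the zero direction, and the panel top edge is level at y≈366, running from x=168 to 552. Next, move over the stylus.

```bash
python3 steer.py '[[[0.0024, 0.0462, 0, 0, 0, 0], [0.0024, 0.0462, 0, 0, 0, 0], [0.0024, 0.0462, 0, 0, 0, 0], [0.0024, 0.0462, 0, 0, 0, 0], [0.0024, 0.0462, 0, 0, 0, 0], [0.0024, 0.0462, 0, 0, 0, 0], [0.0024, 0.0462, 0, 0, 0, 0], [0.0024, 0.0462, 0, 0, 0, 0], [0.0024, 0.0462, 0, 0, 0, 0]]]' && python3 steer.py '[[[0, 0, 0, 0, 0, -0.1449], [0, 0, 0, 0, 0, -0.1449], [0, 0, 0, 0, 0, -0.1449], [0, 0, 0, 0, 0, -0.1449], [0, 0, 0, 0, 0, -0.1449], [0, 0, 0, 0, 0, -0.1449], [0, 0, 0, 0, 0, -0.1449], [0, 0, 0, 0, 0, -0.1449], [0, 0, 0, 0, 0, -0.1449], [0, 0, 0, 0, 0, 0]]]' && python3 - <<'E'
from h import *
np.set_printoptions(precision=4,suppress=True)
c=np.load("w2.npy",allow_pickle=True).item()
for z in(.075,.08):
    a,b=onz(c,(412.6,276.2),z),onz(c,(220.8,276.2),z);print((a+b)/2,np.linalg.norm(a-b),np.arctan2(-(a-b)[0],(a-b)[1]))
c=arm.get_calibration("wrist"); im=arm.grab_frame("wrist");np.save("w3.npy",c,allow_pickle=True)
cv2.imwrite("pics/w3.png",im); s=arm.sense();print(s["ee_pos"],R.from_quat(s["tcp_rot"]).as_matrix())
E
```

```text
time_s: 7.45
ee_pos: [0.5138, 0.1942, 0.2165]
tcp_rot: [0.093, 0.996, -0.001, -0.001]
contact_force: [0.7, -0.2, 0.0]
finger_gap: 0.0501
grip_force: 0.0
time_s: 8.45
ee_pos: [0.5139, 0.1923, 0.2165]
tcp_rot: [-0.531, 0.847, 0.001, -0.002]
contact_force: [-0.4, 0.7, -0.3]
finger_gap: 0.05
grip_force: 0.0
[ 0.5082 -0.2299  0.075 ] 0.16156764390520575 -0.185389502655719
[ 0.5061 -0.2295  0.08  ] 0.1587932626238155 -0.18538950265571888
[0.514  0.1923 0.2168] [[-0.4396 -0.8982 -0.0028]
 [-0.8982  0.4396 -0.0005]
 [ 0.0017  0.0024 -1.    ]]
```

View pics/w3.png

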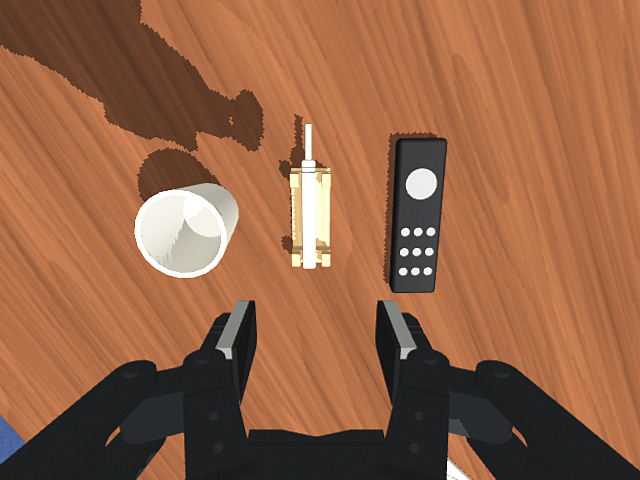

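The wrist view shows the stylus tip at (308.5,125), the handle end at (309.5,268) and the shoulder at about (309,166). The cup is at left (185,235), the remote at right (418,215), with clear gaps on both sides.

```bash
python3 - <<'E'
from h import *
np.set_printoptions(precision=4,suppress=True)
c=np.load("w3.npy",allow_pickle=True).item();T=arm.get_calibration("top");S=arm.get_calibration("scene")
q=lambda u,v:(180+(u-400)/4-.375,205+v/4-.375)
sr=lambda u,v:(350+(u-400)/4-.375,260+(v-300)/4-.375)
for n,p,t,s in(("tip",(308.5,124.5),(686,180),(487,333)),("end",(309.5,268),(456,70),(612,536))):
    print(n,onz(c,p,.024),onz(c,p,.030),"tri",tri(c,p,T,q(*t)),tri(c,p,S,sr(*s)))
s=arm.sense();M=R.from_quat(s["tcp_rot"]).as_matrix()
a,b=onz(c,(308.5,124.5),.024),onz(c,(309.5,268),.028)
d=(a-b)/np.linalg.norm(a-b);print(np.linalg.norm(a-b),"heading",np.arctan2(d[1],d[0]),"tool x",np.arctan2(M[1,0],M[0,0]))
mid=a-.08*d; print("mid",mid,"delta tool",M.T@(np.r_[mid[:2],.011]-s["ee_pos"]))
E
```

```text
tip [0.4848 0.1184 0.024 ] [0.4847 0.1185 0.03  ] tri [0.4847 0.1186 0.0249] [0.4843 0.1194 0.0242]
end [0.5416 0.2362 0.024 ] [0.5405 0.2342 0.03  ] tri [0.5393 0.2327 0.0335] [0.5414 0.235  0.0265]
0.12927276692187614 heading -2.019871120989599 tool x -2.025940907158886
mid [0.5195 0.1905 0.0265] delta tool [-0.0011 -0.0063  0.2058]
```

```bash
python3 steer.py '[[[-0.0011, -0.0063, 0.03, 0, 0, -0.006], [0, 0, 0.045, 0, 0, 0], [0, 0, 0.045, 0, 0, 0], [0, 0, 0.04, 0, 0, 0], [0, 0, 0.025, 0, 0, 0], [0, 0, 0.013, 0, 0, 0], [0, 0, 0.0078, 0, 0, 0], [0, 0, 0, 0, 0, 0], [0, 0, 0, 0, 0, 0]]]' && python3 steer.py '[[[0, 0, 0, 0, 0, 0], [0, 0, 0, 0, 0, 0], [0, 0, 0, 0, 0, 0], [0, 0, 0, 0, 0, 0], [0, 0, 0, 0, 0, 0]]]' 0
```

```text
time_s: 9.4
ee_pos: [0.5216, 0.1913, 0.0135]
tcp_rot: [-0.533, 0.846, -0.0, 0.001]
contact_force: [-0.9, 0.2, -0.7]
finger_gap: 0.0503
grip_force: 0.0
time_s: 9.9
ee_pos: [0.5218, 0.191, 0.0135]
tcp_rot: [-0.533, 0.846, -0.0, 0.001]
contact_force: [-1.5, -1.0, 5.5]
finger_gap: 0.0106
grip_force: 60.3
```

```bash
python3 steer.py '[[[0, 0, -0.015, 0, 0, 0], [0, 0, -0.035, 0, 0, 0], [0, 0, -0.05, 0, 0, 0], [0, 0, -0.05, 0, 0, 0], [0, 0, -0.05, 0, 0, 0], [0, 0, -0.05, 0, 0, 0]]]' && python3 steer.py '[[[0.0364, -0.0298, 0, 0, 0, 0], [0.0364, -0.0298, 0, 0, 0, 0], [0.0364, -0.0298, 0, 0, 0, 0], [0.0364, -0.0298, 0, 0, 0, 0], [0.0364, -0.0298, 0, 0, 0, 0], [0.0364, -0.0298, 0, 0, 0, 0], [0.0364, -0.0298, 0, 0, 0, 0], [0.0364, -0.0298, 0, 0, 0, 0], [0.0364, -0.0298, 0, 0, 0, 0]]]' && python3 steer.py '[[[0, 0, 0, 0, 0, 0.1449], [0, 0, 0, 0, 0, 0.1449], [0, 0, 0, 0, 0, 0.1449], [0, 0, 0, 0, 0, 0.1449], [0, 0, 0, 0, 0, 0.1449], [0, 0, 0, 0, 0, 0.1449], [0, 0, 0, 0, 0, 0.1449], [0, 0, 0, 0, 0, 0.1449], [0, 0, 0, 0, 0, 0.1449], [0, 0, 0, 0, 0, 0]]]' && python3 - <<'E'
from h import *
np.set_printoptions(precision=4,suppress=True)
c=arm.get_calibration("wrist"); im=arm.grab_frame("wrist");np.save("w4.npy",c,allow_pickle=True)
s=arm.sense();print(s["ee_pos"],R.from_quat(s["tcp_rot"]).as_matrix())
S=arm.get_calibration("scene");T=arm.get_calibration("top")
M=R.from_quat(s["tcp_rot"]).as_matrix(); tip=s["ee_pos"]+M@[.08,0,-.0125]
print("pred tip",tip,proj(c,tip),proj(S,tip),proj(T,tip))
sc=arm.grab_frame("scene");t=arm.grab_frame("top");cv2.imwrite("pics/s4.png",sc);cv2.imwrite("pics/t4.png",t)
k=lambda im,p,f:cv2.resize(im[int(p[1])-int(150/f):int(p[1])+int(150/f),int(p[0])-int(200/f):int(p[0])+int(200/f)],(400,300),interpolation=2)
P=[proj(x,tip)[0] for x in(c,S,T)]
b=np.vstack([np.hstack([k(im,P[0],2),k(sc,P[1],5)]),np.hstack([k(t,P[2],5),cv2.resize(im,(400,300))])]);cv2.imwrite("pics/c4.png",b)
E
```

```text
time_s: 10.5
ee_pos: [0.5204, 0.1908, 0.2658]
tcp_rot: [-0.533, 0.846, -0.0, 0.0]
contact_force: [0.5, 0.5, -1.3]
finger_gap: 0.0108
grip_force: 59.6
time_s: 11.4
ee_pos: [0.6217, -0.2215, 0.2639]
tcp_rot: [-0.534, 0.846, -0.001, 0.0]
contact_force: [1.5, 1.6, -1.9]
finger_gap: 0.0104
grip_force: 59.5
time_s: 12.4
ee_pos: [0.6215, -0.2201, 0.2636]
tcp_rot: [0.09, 0.996, -0.0, 0.0]
contact_force: [-0.3, -0.0, 0.2]
finger_gap: 0.0103
grip_force: 59.5
[ 0.6215 -0.2201  0.2634] [[-0.9845  0.1751  0.0004]
 [ 0.1751  0.9845 -0.0003]
 [-0.0005 -0.0002 -1.    ]]
pred tip [ 0.5427 -0.2061  0.2758] [[315.2553 115.8897]] [[221.6487 114.2137]] [[444.2123 185.1501]]
```

View pics/c4.png

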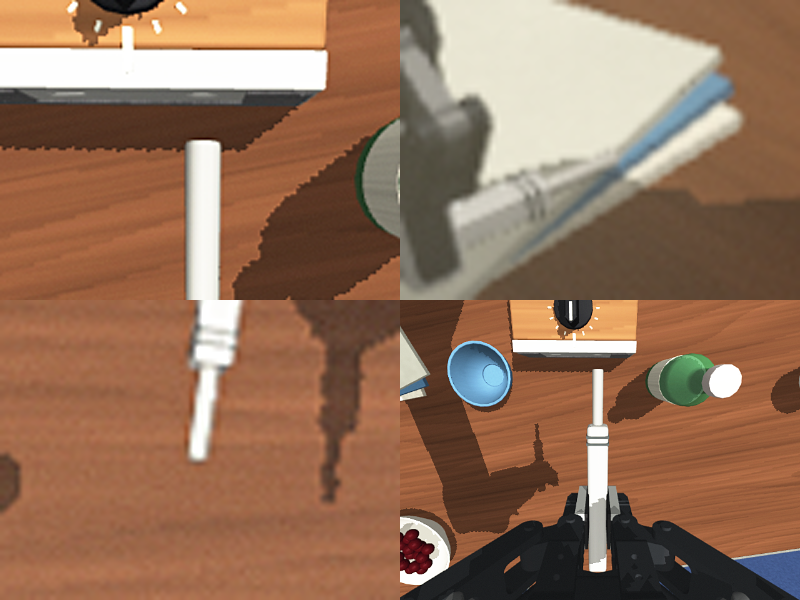

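The wrist picture shows the pin tip centre at about (316.2,111) px and the top view shows it at about (443.4,187). In the scene view it is at about (224,114), blurred against the paper. The knob is still at zero.

```bash
python3 - <<'E'
from h import *
np.set_printoptions(precision=4,suppress=True)
c=np.load("w4.npy",allow_pickle=True).item();T=arm.get_calibration("top");S=arm.get_calibration("scene")
p=(316.3,111);t=(443.2,186.8)
print(tri(c,p,T,t),tri(c,p,S,(224.5,114)),onz(c,p,.2758),onz(T,t,.2758))
s=arm.sense();M=R.from_quat(s["tcp_rot"]).as_matrix()
tip=tri(c,p,T,t);print("tip in tool",M.T@(tip-s["ee_pos"]),M.T@(onz(c,p,.2758)-s["ee_pos"]))
# panel in this picture: crop (0,47..92),(326,46..88)-> image
f=lambda u,v:(215+u/2-.25,40+v/2-.25)
e=f(326,90); print("panel front top +y end",onz(c,f(326,88),.0775)," centre tick",onz(c,f(127.5,48),.075))
o=np.array([.4578,-.2203]);X=np.array([np.cos(-.1855),np.sin(-.1855)]);Y=np.array([-X[1],X[0]])
print("exp +y end",o+.05*X+.08*Y,"hole",o+.05*X+.03*Y)
E
```

```text
[ 0.5412 -0.2054  0.2719] [ 0.5398 -0.2045  0.2751] [ 0.5413 -0.2055  0.2758] [ 0.5401 -0.2044  0.2758]
tip in tool [ 0.0817  0.0005 -0.0089] [ 0.0816  0.0004 -0.0128]
panel front top +y end [ 0.5226 -0.1511  0.0775]  centre tick [ 0.4934 -0.2273  0.075 ]
exp +y end [ 0.5217 -0.1509] hole [ 0.5125 -0.2   ]
```

```bash
python3 steer.py '[[[0.0089, -0.0003, 0.03, 0, 0, 0.0095], [0, 0, 0.05, 0, 0, 0], [0, 0, 0.05, 0, 0, 0], [0, 0, 0.05, 0, 0, 0], [0, 0, 0.03, 0, 0, 0], [0, 0, 0.0144, 0, 0, 0], [0, 0, 0.0047, 0, 0, 0], [0, 0, 0, 0, 0, 0], [0, 0, 0, 0, 0, 0]]]' && python3 - <<'E'
from h import *
np.set_printoptions(precision=4,suppress=True)
s=arm.sense();M=R.from_quat(s["tcp_rot"]).as_matrix()
print(s["ee_pos"],s["contact_force"],np.arctan2(M[1,0],M[0,0]),M[2])
c=arm.get_calibration("wrist"); im=arm.grab_frame("wrist");np.save("w5.npy",c,allow_pickle=True);cv2.imwrite("pics/w5.png",im)
t=arm.grab_frame("top");sc=arm.grab_frame("scene");T=arm.get_calibration("top");S=arm.get_calibration("scene")
hole=np.array([.5125,-.2,.045]);tip=s["ee_pos"]+M@[.0818,.0004,-.0105]
for x in(c,T,S): print(proj(x,[tip,hole]))
k=lambda im,p,f:cv2.resize(im[int(p[1])-int(150/f):int(p[1])+int(150/f),int(p[0])-int(200/f):int(p[0])+int(200/f)],(400,300),interpolation=2)
P=[proj(x,tip)[0] for x in(c,S,T)];print(P)
cv2.imwrite("pics/c5.png",np.vstack([np.hstack([k(im,P[0],2),k(sc,P[1],5)]),np.hstack([k(t,P[2],5),cv2.resize(im,(400,300))])]))
E
```

```text
time_s: 13.45
ee_pos: [0.6144, -0.2195, 0.0355]
tcp_rot: [0.094, 0.996, -0.0, 0.002]
contact_force: [0.4, 0.6, -0.4]
finger_gap: 0.0106
grip_force: 59.5
[ 0.6144 -0.2195  0.0355] [ 0.3774  0.643  -0.4393] 2.9530415329215507 [-0.0034 -0.0003 -1.    ]
[[317.6265 110.177 ]
 [316.6237  36.4014]]
[[415.6214 222.3212]
 [414.0206 233.2741]]
[[241.7929 199.7248]
 [249.9864 195.5102]]
[array([317.6265, 110.177 ]), array([241.7929, 199.7248]), array([415.6214, 222.3212])]
```

View pics/c5.png

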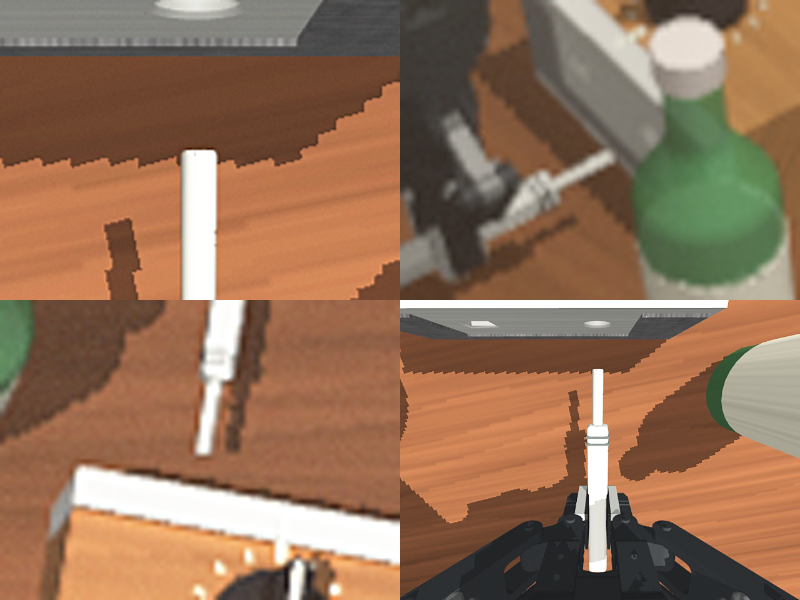

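The round hole shows in the wrist view at about (315.4,36), predicted (316.6,36.4). The tip is at (316.2,110), so lateral alignment is good. Advancing in steps and watching the force.

```bash
python3 steer.py '[[[0.01, 0, 0.0005, 0, 0, 0.0], [0.007, 0, 0, 0, 0, 0], [0.005, 0, 0, 0, 0, 0], [0.003, 0, 0, 0, 0, 0], [0, 0, 0, 0, 0, 0], [0, 0, 0, 0, 0, 0]]]' && python3 steer.py '[[[0.002, 0, 0, 0, 0, 0], [0.002, 0, 0, 0, 0, 0], [0, 0, 0, 0, 0, 0], [0, 0, 0, 0, 0, 0]]]'
```

```text
time_s: 14.2
ee_pos: [0.5887, -0.2145, 0.0331]
tcp_rot: [0.094, 0.996, -0.0, 0.0]
contact_force: [0.8, -0.6, -0.6]
finger_gap: 0.01
grip_force: 59.5
time_s: 14.6
ee_pos: [0.5853, -0.2138, 0.0333]
tcp_rot: [0.094, 0.996, -0.0, 0.001]
contact_force: [3.9, -2.2, -0.9]
finger_gap: 0.0104
grip_force: 59.5
```

Contact came about 7.7 mm behind the mouth at about 4 N, which matches the button being half in. Pressing on to the stop and holding.

```bash
python3 steer.py '[[[0.0015, 0, -0.0005, 0, 0, 0], [0.0015, 0, 0, 0, 0, 0], [0.001, 0, 0, 0, 0, 0], [0, 0, 0, 0, 0, 0], [0, 0, 0, 0, 0, 0]]]'
```

```text
time_s: 15.1
ee_pos: [0.5836, -0.2134, 0.0344]
tcp_rot: [0.094, 0.996, -0.0, 0.003]
contact_force: [10.0, -2.6, -3.0]
finger_gap: 0.0103
grip_force: 59.3
```

```bash
python3 steer.py '[[[0.0015, 0, 0, 0, 0, 0], [0, 0, 0, 0, 0, 0], [0, 0, 0, 0, 0, 0], [0, 0, 0, 0, 0, 0], [0, 0, 0, 0, 0, 0], [0, 0, 0, 0, 0, 0], [0, 0, 0, 0, 0, 0], [0, 0, 0, 0, 0, 0], [0, 0, 0, 0, 0, 0], [0, 0, 0, 0, 0, 0]]]' && python3 steer.py '[[[0, 0, 0, 0, 0, 0], [0, 0, 0, 0, 0, 0], [0, 0, 0, 0, 0, 0], [0, 0, 0, 0, 0, 0], [0, 0, 0, 0, 0, 0], [0, 0, 0, 0, 0, 0], [0, 0, 0, 0, 0, 0]]]'
```

```text
time_s: 16.1
ee_pos: [0.5836, -0.2133, 0.0348]
tcp_rot: [0.094, 0.996, -0.0, 0.005]
contact_force: [11.6, -2.7, -3.0]
finger_gap: 0.0104
grip_force: 59.2
time_s: 16.8
ee_pos: [0.5835, -0.2134, 0.0348]
tcp_rot: [0.094, 0.996, -0.0, 0.005]
contact_force: [11.5, -2.7, -2.2]
finger_gap: 0.0103
grip_force: 59.2
```

Held firmly at a hard stop for over 1.7 s at about 11.5 N. I'll check the spring profile while backing off, which confirms full travel.

```bash
for i in 1; do python3 steer.py '[[[-0.003, 0, 0, 0, 0, 0], [0, 0, 0, 0, 0, 0]]]' | grep -E "ee|cont"; python3 steer.py '[[[-0.0015, 0, 0, 0, 0, 0], [0, 0, 0, 0, 0, 0]]]'| grep -E "ee|cont"; python3 steer.py '[[[-0.0015, 0, 0, 0, 0, 0], [0, 0, 0, 0, 0, 0]]]'| grep -E "ee|cont"; python3 steer.py '[[[-0.0015, 0, 0, 0, 0, 0], [0, 0, 0, 0, 0, 0]]]'| grep -E "ee|cont"; python3 steer.py '[[[-0.0015, 0, 0, 0, 0, 0], [0, 0, 0, 0, 0, 0]]]'| grep -E "ee|cont"; done
```

```text
ee_pos: [0.5837, -0.2134, 0.0338]
contact_force: [6.1, -1.5, -2.0]
ee_pos: [0.5845, -0.2136, 0.0336]
contact_force: [4.7, -0.5, -0.6]
ee_pos: [0.5853, -0.2137, 0.0334]
contact_force: [4.0, -1.3, -1.9]
ee_pos: [0.5863, -0.2139, 0.0333]
contact_force: [3.0, -1.0, -0.2]
ee_pos: [0.5874, -0.2142, 0.0332]
contact_force: [3.0, -0.8, -0.4]
```

The force fell from 6 N to 3 N over about 4 mm, so the button was fully in. Now retreat, lift and return.

```bash
python3 steer.py '[[[-0.015, 0, 0, 0, 0, 0], [-0.03, 0, 0, 0, 0, 0], [0, 0, -0.05, 0, 0, 0], [0, 0, -0.05, 0, 0, 0], [0, 0, -0.05, 0, 0, 0], [0, 0, -0.05, 0, 0, 0], [0, 0, -0.03, 0, 0, 0], [0, 0, 0, 0, 0, 0]]]' && python3 - <<'E'
from h import *
s=arm.sense();M=R.from_quat(s["tcp_rot"]).as_matrix();print(np.arctan2(M[1,0],M[0,0]),M[2])
im=arm.grab_frame("wrist");cv2.imwrite("pics/w6.png",im);o=cv2.imread("pics/w4.png") if 0 else cv2.imread("pics/w5.png")
tp=o[100:230,295:340]; r=cv2.matchTemplate(im[60:280,270:370],tp,cv2.TM_CCOEFF_NORMED);print(cv2.minMaxLoc(r),"expect loc (25,40)")
for x in(o,im): print([int(v) for v in x[95:125:2,316].min(1)])
d=np.array([.5203,.1921,.26])-s["ee_pos"];print("delta tool",M.T@d)
E
```

```text
time_s: 18.6
ee_pos: [0.6333, -0.223, 0.2685]
tcp_rot: [0.094, 0.996, -0.001, 0.003]
contact_force: [0.6, 0.6, -0.3]
finger_gap: 0.0107
grip_force: 59.5
2.952390172718902 [-5.88008590e-03 -7.44636456e-04 -9.99982435e-01]
(-0.35622984170913696, 0.9294045567512512, (50, 0), (25, 40)) expect loc (25,40)
[46, 45, 44, 45, 47, 44, 43, 30, 255, 255, 254, 254, 254, 254, 254]
[30, 30, 28, 54, 58, 56, 56, 27, 250, 239, 239, 240, 240, 240, 241]
delta tool [0.18908456 0.38646079 0.00714754]
```

No slip: the tip template is in the same place.

```bash
python3 steer.py '[[[0.021, 0.0429, 0, 0, 0, 0], [0.021, 0.0429, 0, 0, 0, 0], [0.021, 0.0429, 0, 0, 0, 0], [0.021, 0.0429, 0, 0, 0, 0], [0.021, 0.0429, 0, 0, 0, 0], [0.021, 0.0429, 0, 0, 0, 0], [0.021, 0.0429, 0, 0, 0, 0], [0.021, 0.0429, 0, 0, 0, 0], [0.021, 0.0429, 0, 0, 0, 0]]]' && python3 steer.py '[[[0, 0, 0, 0, 0, -0.146], [0, 0, 0, 0, 0, -0.146], [0, 0, 0, 0, 0, -0.146], [0, 0, 0, 0, 0, -0.146], [0, 0, 0, 0, 0, -0.146], [0, 0, 0, 0, 0, -0.146], [0, 0, 0, 0, 0, -0.146], [0, 0, 0, 0, 0, -0.146], [0, 0, 0, 0, 0, -0.146], [0, 0, 0, 0, 0, 0]]]' && python3 - <<'E'
from h import *
s=arm.sense();M=R.from_quat(s["tcp_rot"]).as_matrix();print(np.arctan2(M[1,0],M[0,0])%6.2832,M[2])
d=np.array([.5203,.1921,.06])-s["ee_pos"];print("delta tool to z=.06",M.T@d)
E
```

```text
time_s: 19.55
ee_pos: [0.5161, 0.1927, 0.2613]
tcp_rot: [0.094, 0.996, -0.001, -0.002]
contact_force: [0.8, 0.1, -0.3]
finger_gap: 0.0106
grip_force: 59.5
time_s: 20.55
ee_pos: [0.5171, 0.191, 0.2613]
tcp_rot: [-0.534, 0.846, 0.001, -0.002]
contact_force: [0.2, -0.1, -0.5]
finger_gap: 0.0106
grip_force: 59.5
4.268059494702098 [ 0.00356686  0.00367794 -0.99998688]
delta tool to z=.06 [-0.00306954 -0.00319186  0.20130253]
```

```bash
python3 steer.py '[[[-0.0031, -0.0032, 0.03, 0, 0, 0], [0, 0, 0.05, 0, 0, 0], [0, 0, 0.05, 0, 0, 0], [0, 0, 0.04, 0, 0, 0], [0, 0, 0.025, 0, 0, 0], [0, 0, 0.006, 0, 0, 0], [0, 0, 0, 0, 0, 0], [0, 0, 0, 0, 0, 0], [0, 0, 0, 0, 0, 0]]]' && python3 - <<'E'
from h import *
s=arm.sense();M=R.from_quat(s["tcp_rot"]).as_matrix();print(np.arctan2(M[1,0],M[0,0])%6.2832,M[2])
d=np.array([.5203,.1921,.0145])-s["ee_pos"];print("delta tool to z=.0145",M.T@d)
E
```

```text
time_s: 21.45
ee_pos: [0.5241, 0.1939, 0.0639]
tcp_rot: [-0.533, 0.846, -0.0, 0.001]
contact_force: [-0.1, -0.2, -1.3]
finger_gap: 0.0105
grip_force: 59.5
4.2658258731412495 [-0.00176264 -0.00186359 -0.99999671]
delta tool to z=.0145 [0.00331006 0.00275603 0.04943343]
```

```bash
python3 steer.py '[[[0.0033, 0.0028, 0.01, 0, 0, 0], [0, 0, 0.015, 0, 0, 0], [0, 0, 0, 0, 0, 0], [0, 0, 0, 0, 0, 0], [0, 0, 0, 0, 0, 0]]]' && python3 - <<'E'
from h import *
s=arm.sense();M=R.from_quat(s["tcp_rot"]).as_matrix()
d=np.array([.5203,.1921,.0145])-s["ee_pos"];print("delta tool to z=.0145",M.T@d)
E
```

```text
time_s: 21.95
ee_pos: [0.5192, 0.1919, 0.0375]
tcp_rot: [-0.533, 0.846, 0.0, 0.0]
contact_force: [0.9, 0.2, -0.6]
finger_gap: 0.0108
grip_force: 59.5
delta tool to z=.0145 [-0.00066967 -0.00085645  0.02295021]
```

```bash
python3 steer.py '[[[-0.0007, -0.0009, 0.008, 0, 0, 0], [0, 0, 0.008, 0, 0, 0], [0, 0, 0.004, 0, 0, 0], [0, 0, 0.002, 0, 0, 0], [0, 0, 0, 0, 0, 0], [0, 0, 0, 0, 0, 0], [0, 0, 0, 0, 0, 0]]]'
```

```text
time_s: 22.65
ee_pos: [0.5204, 0.192, 0.0156]
tcp_rot: [-0.533, 0.846, -0.0, 0.0]
contact_force: [0.9, -0.3, 0.1]
finger_gap: 0.0104
grip_force: 59.5
```

```bash
python3 steer.py '[[[0, 0, 0.0015, 0, 0, 0], [0, 0, 0.0007, 0, 0, 0], [0, 0, 0, 0, 0, 0], [0, 0, 0, 0, 0, 0]]]' && python3 steer.py '[[[0, 0, 0, 0, 0, 0], [0, 0, 0, 0, 0, 0], [0, 0, 0, 0, 0, 0], [0, 0, 0, 0, 0, 0], [0, 0, 0, 0, 0, 0]]]' .045 && python3 steer.py '[[[0, 0, -0.02, 0, 0, 0], [0, 0, -0.04, 0, 0, 0], [0, 0, -0.05, 0, 0, 0], [0, 0, -0.05, 0, 0, 0], [0, 0, -0.04, 0, 0, 0], [0, 0, 0, 0, 0, 0], [0, 0, 0, 0, 0, 0]]]' && python3 - <<'E'
from h import *
np.set_printoptions(precision=4,suppress=True)
c=arm.get_calibration("wrist");im=arm.grab_frame("wrist");t=arm.grab_frame("top");t0=cv2.imread("pics/top0.png");np.save("w7.npy",c,allow_pickle=True)
k=lambda x:cv2.resize(x[195:270,180:280],(400,300),interpolation=2)
k2=lambda x:cv2.resize(x[160:310,330:530],(400,300),interpolation=2)
cv2.imwrite("pics/c7.png",np.vstack([np.hstack([k(t0),cv2.resize(im,(400,300))]),np.hstack([k(t),k2(t)])]))
E
```

```text
time_s: 23.05
ee_pos: [0.5204, 0.1919, 0.0135]
tcp_rot: [-0.533, 0.846, -0.0, 0.0]
contact_force: [-0.4, 0.1, 4.1]
finger_gap: 0.0106
grip_force: 60.2
time_s: 23.55
ee_pos: [0.5202, 0.1919, 0.0131]
tcp_rot: [-0.533, 0.846, 0.0, -0.0]
contact_force: [-0.4, 0.6, -0.5]
finger_gap: 0.0454
grip_force: 0.0
time_s: 24.25
ee_pos: [0.5207, 0.1919, 0.2139]
tcp_rot: [-0.533, 0.846, -0.0, 0.001]
contact_force: [-0.3, 0.1, -1.1]
finger_gap: 0.0452
grip_force: 0.0
```

View pics/c7.png

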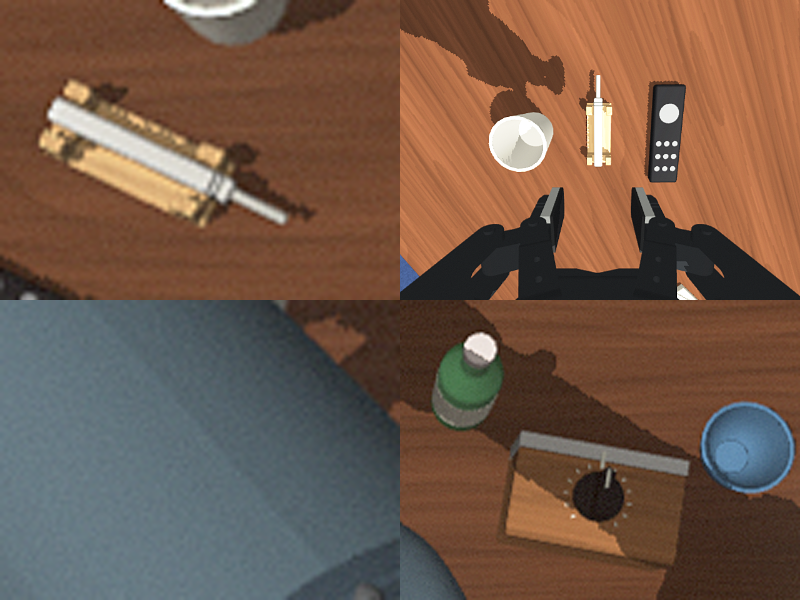

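The last picture shows the stylus seated in both notches, with its tip at (598,76) in the inset. The cup, remote, bottle and bowl are unmoved, and the knob line points at the zero mark. Handing in.

```bash
python3 -c "
from rig import arm
print(arm.close_job())"
```

```text
the job is handed in; nothing more can be done
None
```

The job is handed in: I turned the knob to zero, pressed the reset button fully in and held it for about 1.7 s, and laid the stylus back in its rest; the last pictures show nothing else moved, and the verdict was not returned.

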